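Reload the imaging chamber and lock its sliding guard window

TASK

Slide the amber guard window of the imaging chamber fully open, move every used cartridge (red grip) out of the chamber to lie flat in the white return tray, and stand every fresh cartridge (blue grip) from the table flat on the chamber's floor, each in a bay of its own. Only then slide the window fully shut and push the orange-gripped interlock pin down through fork and lug until its collar sits on the fork. Leave everything else where it stands.

Things in the scene. Friction and masses are not known exactly. Their poses are not given: they have to be found in the camera images.
- chamber: low black sample chamber, fixed. Origin: on the table under the centre of its open well; y along the window's track. Well 190 (x) by 150 mm (y), floor 25 mm and wall tops 85 mm above the table, split into four bays by crossing dividers 4 mm thick, 12 mm high. Walls 16 mm (x), 8 mm (-y). At +y a grey housing to y = 303 mm, 85 mm high, over which the open window rides. At -y a fork (see fork_top)
- window (a joint): amber guard window sliding level along the chamber's y: 0 = fully shut, 0.21 m = fully open (lug clear of the well too). Panel 204 x 170 x 8 mm, top 95 mm above the table; takes about 2 N. Its leading (-y) edge carries a yellow lug 10 mm thick with a vertical 17 mm hole, which lines up between the fork plates only when the window is fully shut
- window_handle (a point): centre of the top edge of the window's yellow grip rib: 60 mm long (chamber x), 14 mm thick (chamber y), 40 mm tall, its top 135 mm above the table; moves with the window
- fork_top (a point): centre of the hole on the upper face of the fork's upper plate, 113 mm above the table. The aluminium fork juts from the chamber's -y end: two level plates 72 (x) by 44 mm (y), 12 mm thick, 18 mm apart, each with a vertical 17 mm hole; straight below this point run upper plate, lug (when shut) and lower plate (underside 71 mm above the table)
- pin: interlock pin, standing head up, loose, in a blue parking block (70 x 70 x 62 mm, 17 mm hole). Origin: centre of the lower tip; z up. Steel shank 14 mm thick with tapered tip, 52 mm long; then a steel collar 32 mm in diameter, 8 mm thick; then an orange cylindrical grip 22 mm in diameter, 36 mm tall (top 96 mm above the tip). 120 g
- pin_seat (a point): centre of the underside of the pin's collar, 52 mm above the tip; it rests on fork_top when the pin is seated
- tray: white open return tray, fixed: 108 (x) by 178 mm (y), wall 4 mm thick and 20 mm high, floor 4 mm thick. Origin: centre of the underside
- bay0 (a point): centre of the floor of chamber bay 0 (93 x 73 mm, long way along the chamber's x), at chamber x = -48.5, y = -38.5 mm, 25 mm above the table
- bay1 (a point): centre of the floor of chamber bay 1 (93 x 73 mm, long way along the chamber's x), at chamber x = -48.5, y = 38.5 mm, 25 mm above the table
- bay2 (a point): centre of the floor of chamber bay 2 (93 x 73 mm, long way along the chamber's x), at chamber x = 48.5, y = -38.5 mm, 25 mm above the table
- bay3 (a point): centre of the floor of chamber bay 3 (93 x 73 mm, long way along the chamber's x), at chamber x = 48.5, y = 38.5 mm, 25 mm above the table
- fresh1: a phantom cartridge: white base plate 70 x 54 x 12 mm, cream resin slab on it (58 x 42 mm, top 20 mm above the underside), and standing on that a blue grip rib 40 mm long (y), 14 mm thick (x), its top 52 mm above the underside. Origin: centre of the underside; z up. 150 g. Fresh: starts somewhere on the table. May be absent.
- fresh2: a phantom cartridge: white base plate 70 x 54 x 12 mm, cream resin slab on it (58 x 42 mm, top 20 mm above the underside), and standing on that a blue grip rib 40 mm long (y), 14 mm thick (x), its top 52 mm above the underside. Origin: centre of the underside; z up. 150 g. Fresh: starts somewhere on the table. May be absent.
- fresh3: a phantom cartridge: white base plate 70 x 54 x 12 mm, cream resin slab on it (58 x 42 mm, top 20 mm above the underside), and standing on that a blue grip rib 40 mm long (y), 14 mm thick (x), its top 52 mm above the underside. Origin: centre of the underside; z up. 150 g. Fresh: starts somewhere on the table. May be absent.
- fresh4: a phantom cartridge: white base plate 70 x 54 x 12 mm, cream resin slab on it (58 x 42 mm, top 20 mm above the underside), and standing on that a blue grip rib 40 mm long (y), 14 mm thick (x), its top 52 mm above the underside. Origin: centre of the underside; z up. 150 g. Fresh: starts somewhere on the table. May be absent.
- used1: a phantom cartridge: white base plate 70 x 54 x 12 mm, cream resin slab on it (58 x 42 mm, top 20 mm above the underside), and standing on that a red grip rib 40 mm long (y), 14 mm thick (x), its top 52 mm above the underside. Origin: centre of the underside; z up. 150 g. Used: starts in a bay of the chamber. May be absent.
- used2: a phantom cartridge: white base plate 70 x 54 x 12 mm, cream resin slab on it (58 x 42 mm, top 20 mm above the underside), and standing on that a red grip rib 40 mm long (y), 14 mm thick (x), its top 52 mm above the underside. Origin: centre of the underside; z up. 150 g. Used: starts in a bay of the chamber. May be absent.
- used3: a phantom cartridge: white base plate 70 x 54 x 12 mm, cream resin slab on it (58 x 42 mm, top 20 mm above the underside), and standing on that a red grip rib 40 mm long (y), 14 mm thick (x), its top 52 mm above the underside. Origin: centre of the underside; z up. 150 g. Used: starts in a bay of the chamber. May be absent.
- lens: bystander: black lens barrel, 58 mm in diameter, 66 mm tall, upright; origin at its underside
- cap: bystander: green round cap, 56 mm in diameter, 16 mm tall
- notes: bystander: teal note block 76 x 76 x 20 mm
- driver: bystander: yellow-handled screwdriver lying flat; origin near its middle
- cleaner: bystander: small bottle 50 mm in diameter, 85 mm tall
- mug: bystander: blue mug, 80 mm in diameter, 85 mm tall
Mind the look-alikes: they are no part of the job. There is more than one size of the pin; the one meant has the size given above.

How it is judged:
By the outcome, as a careful person would: the job done as asked, in the order asked, and still so for the second after the job is handed in, with the robot touching nothing.
Of fresh1, fresh2, fresh3, fresh4 only 3 to 4 are there at a start; the rules pass over those that are not, and their reading is None.
Of used1, used2, used3 only 1 to 2 are there at a start; the rules pass over those that are not, and their reading is None.
At some moment in a run one of fresh1, fresh2, fresh3, fresh4 may be knocked a few centimetres aside while the robot is not near it.
It also fails if it takes over 210 s, if anything falls off the work surface, if the arm or the gripper's body presses on something with over 40 N, if the wrist force passes 120 N, or if a joint passes its speed limit or range.

ROBOT

A 6-joint arm with a two-finger parallel gripper is mounted at the origin on the work surface. World frame = base frame: x ahead of the robot, y to its left, z up, the work surface at z = 0. Lengths are in m, angles in rad, forces in N, time in s.
With the tool pointing down it reaches from about 0.35 to 0.775 m from the base axis. Payload 5.5 kg.
Tool frame: the origin (TCP) lies between the finger pads; the fingertips stand 8 mm ahead of it and the grasp point (between the pads) lies 11 mm behind it; z points along the fingers, y is the line along which they close (so a half turn about z gives the same grasp; the last joint's range is limited). The gripper opens to 85 mm and grips with 20 to 120 N. Pads are 22 mm wide; open, the fingers measure 114 mm over their backs; the gripper's body (76 mm by 85 mm) begins 54 mm behind the grasp point. The pads swing forward as they close: fully open they stand 13 mm farther back than shut.
Start: joints at [-1.455, 0.313, 0.046, 1.304, 0, 1.431], TCP at [0.145, -0.556, 0.239] pointing down, gripper open.
Joint ranges: [-2.76, 2.76], [-0.86, 1.69], [-1.03, 1.26], [-2.2, 2.34], [-1.47, 1.5], [-3.14, 3.14]. Speed limits (rad/s): [2.57, 2.57, 3.14, 3.14, 3.14, 3.14].

INTERFACE

Orientations are given as a unit quaternion [w, x, y, z].
In Python, from workcell import env gives the robot as it stands.
- The arm moves only by the tool move_arm, never from a script. Its argument "moves" is one flat list of numbers, 5 for each row, row after row: the shift along the world's x, y, z in m, then the turn about the world's z in rad, then the finger opening in m, from 0 to 0.0854. A call has 1 to 12 rows; each row is the pose to reach, as a shift and turn from the pose commanded when the call began; what a row does not reach only later rows make up. A row lasts 1/12 s, in which the tool goes at most 41.7 mm and 7.16 degrees, less where a joint would pass 70% of its speed; a pose out of reach is approached as far as the arm can. A call with a gripper value outside its range is refused whole. The fingers move at their own pace and stop on an object; "newtons" is the grip in N (left out, the last holds). Time passes only in rows, so rows that repeat a pose let the fingers close. It gives the time, the measured TCP pose, the force, the opening and the grip force at its end, in the units of the state.
- env.get_state(): the state, without advancing time (a new reading comes with each control period).
- env.read_camera(name): name is "side" or "top"; returns a dict with "pixels" (384x512x3 uint8, red, green, blue), "camera_matrix" (3x3 intrinsics, pixels), "rvec" (rotation vector, rad) and "tvec" (3), from world to camera coordinates, as OpenCV has them. Camera axes: x right, y down, z forward; pixel columns grow to the right and rows downward; lengths in m; the calibration is good to about 2 mm. A picture is of the moment at which its call begins. There is no depth.
- env.hand_in(): hands the job in; it is judged then, once.
The state is a dict: "clock": time; "joint_pos": joint angles; "qvel": joint speeds; "tau": joint torques, N m; "tcp_pos": TCP position; "orientation": TCP orientation; "wrist_force": force on the tool from outside, world axes, zero at the start; "ft_torque": the same for the moment, N m; "finger_gap": finger opening in m; "grip_force": force on a finger pad.
Only numpy, scipy, OpenCV 4.12 (cv2) and the standard library are available. Lean on these libraries where they do the work, as an engineer would, in place of code of your own. Each camera call takes 0.05 s, during which the arm holds its last target. There are 200 camera calls.

## Working session

There is one attempt and no reset: what is moved stays moved. The work goes in short steps, Python scripts to look and compute and a tool call to move; the robot and the scene stay as the last step left them, time stands still between calls to the robot, and variables do not carry over. Pictures are saved under pics/ and viewed, at most 14 in all, crops included, and the job is handed in when it is done.

Besides the shell and the picture viewer there is one more tool, called after ">>>" as name(argument=value, ...) on one line, values as JSON. move_arm: Moves the arm, as the interface text tells. Its arguments: {"type":"object","properties":{"moves":{"type":"array"},"newtons":{"type":"number"}},"required":["moves"]}

```bash
mkdir -p pics; ls
cat > h.py <<'E'
import numpy as np, cv2
from workcell import env
def cam(n):
    c=env.read_camera(n); return c
def shot(n,f,scale=1.5,crop=None):
    c=cam(n); im=cv2.cvtColor(c["pixels"],cv2.COLOR_RGB2BGR)
    if crop: x0,y0,x1,y1=crop; im=im[y0:y1,x0:x1]
    cv2.imwrite(f"pics/{f}.png",cv2.resize(im,None,fx=scale,fy=scale,interpolation=cv2.INTER_CUBIC)); return c
def ray(c,uv):
    K=np.array(c["camera_matrix"]);R=cv2.Rodrigues(np.array(c["rvec"],float))[0];t=np.array(c["tvec"],float).ravel()
    d=R.T@np.linalg.inv(K)@np.array([uv[0],uv[1],1.]); return -R.T@t,d
def atz(c,uv,z):
    o,d=ray(c,uv); return o+d*(z-o[2])/d[2]
def proj(c,p):
    return cv2.projectPoints(np.array(p,float).reshape(-1,1,3),np.array(c["rvec"],float),np.array(c["tvec"],float),np.array(c["camera_matrix"]),None)[0].reshape(-1,2)
E
python3 - <<'E'
from h import *
for n in("top","side"):
    c=shot(n,n+"0",1.56); print(n,np.round(ray(c,(256,192))[0],3),np.round(atz(c,(256,192),0),3),c["camera_matrix"][0][0], np.round(c["camera_matrix"],1).tolist())
print(env.get_state())
E
```

```text
pics
top [ 0.526 -0.126  1.01 ] [ 0.645 -0.155  0.   ] 380.59202240339977 [[380.6, 0.0, 249.6], [0.0, 380.6, 200.3], [0.0, 0.0, 1.0]]
side [ 0.266 -0.628  0.676] [ 0.671 -0.076  0.   ] 359.50127533583725 [[359.5, 0.0, 254.2], [0.0, 359.5, 188.7], [0.0, 0.0, 1.0]]
{'clock': 0.1, 'joint_pos': array([-1.45461977e+00,  3.13964017e-01,  4.50771116e-02,  1.30365226e+00,
       -1.85753560e-07,  1.43118514e+00]), 'qvel': array([-0.00065604, -0.00085844,  0.00275221, -0.00133413, -0.00036426,
       -0.00090272]), 'tau': array([ 2.94308287e-03, -4.81725740e+01,  2.99243653e+01,  1.27041660e-02,
       -1.26252321e-04, -5.39850916e-06]), 'tcp_pos': array([ 0.14540856, -0.55582287,  0.23846971]), 'orientation': array([-8.71360991e-04,  9.91832344e-01,  1.27545452e-01,  1.01175948e-05]), 'wrist_force': array([-0.30154533, -0.33215128,  0.50075191]), 'ft_torque': array([-0.01612782, -0.00637151, -0.05925413]), 'grip_force': 0.0, 'finger_gap': 0.08546198957337073}
```

View pics/top0.png

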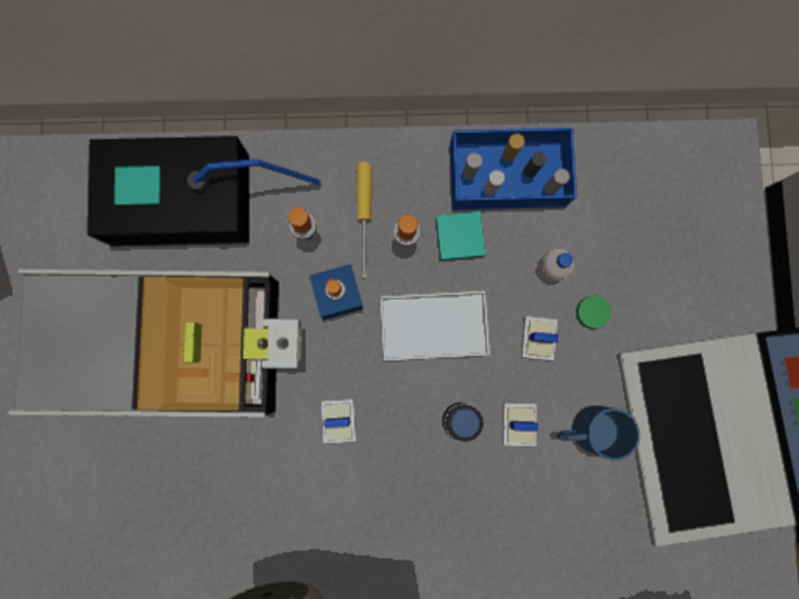

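View pics/side0.png

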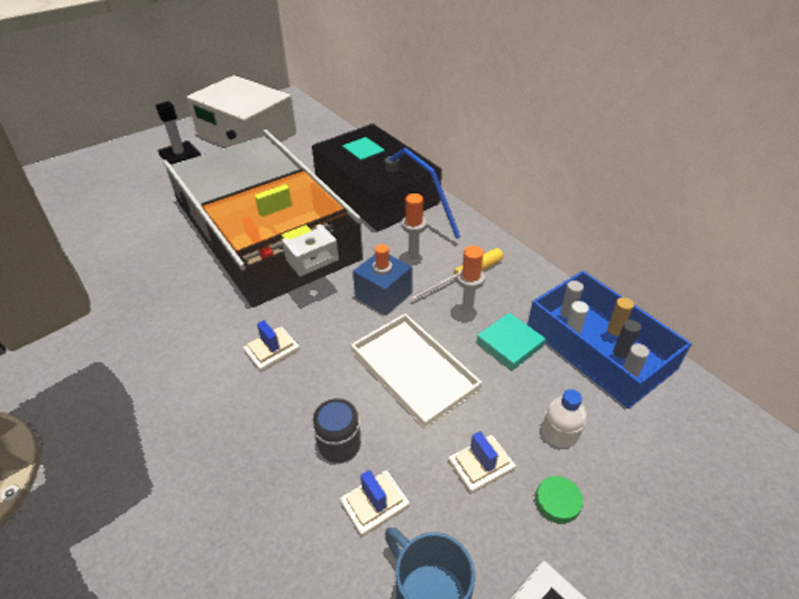

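The top view (×1.56) shows three fresh cartridges at about (338,422), (521,425) and (541,338). The tray is at (435,326). The pin in its parking block at (335,290) has the size given; the two taller ones at (301,222) and (407,230) are look-alikes. The chamber is at (200,340) with its fork at (282,344), and red grips show under the amber panel. Next I enlarge crops of these.

Run:
```python
from h import *
c=cam("top"); im=cv2.cvtColor(c["pixels"],cv2.COLOR_RGB2BGR)
cv2.imwrite("pics/a.png",cv2.resize(im[165:275,0:220],None,fx=3.6,fy=3.6,interpolation=cv2.INTER_CUBIC))
cv2.imwrite("pics/b.png",cv2.resize(im[160:295,195:415],None,fx=3.6,fy=3.6,interpolation=cv2.INTER_CUBIC))
```

```text
(no output)
```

View pics/a.png

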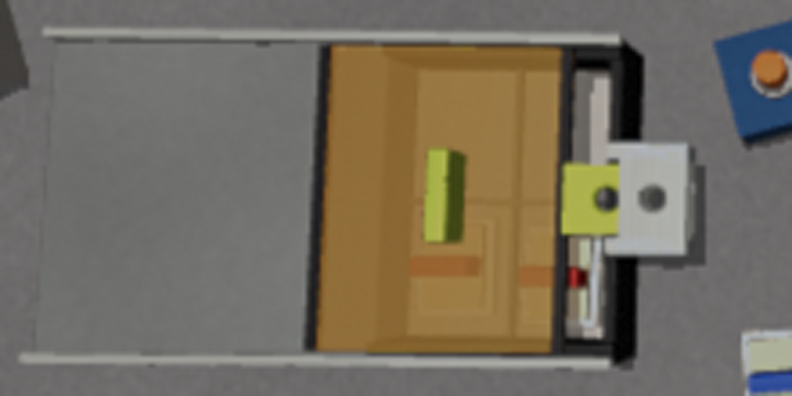

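View pics/b.png

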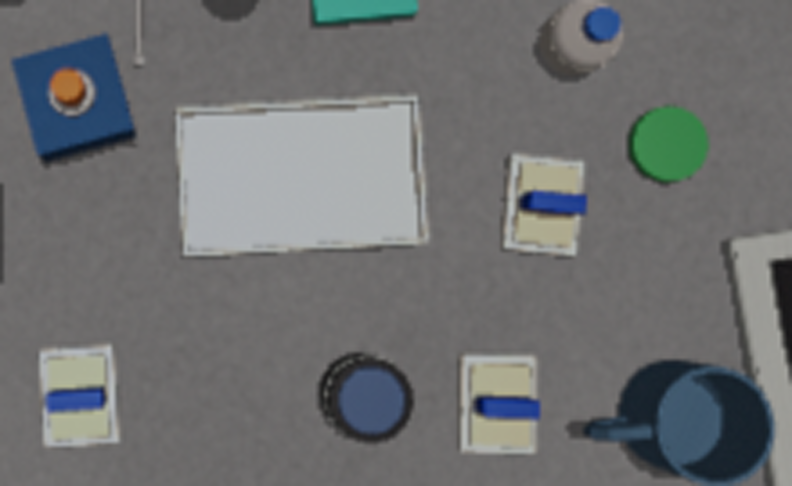

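Crop a shows two used cartridges, both on the lower side (chamber +x), with red grips at about (445,266) and (550,275). The handle top is at (436,196), the fork hole at (652,198) and the pin's grip top at (769,70). Crop b shows the three fresh plates, centred at about (79,396), (498,404) and (544,204), and the tray at (300,176).

Run:
```python
from h import *
c=cam("top")
A=lambda u,v:((u+.5)/3.6-.5,(v+.5)/3.6-.5+165)
B=lambda u,v:((u+.5)/3.6-.5+195,(v+.5)/3.6-.5+160)
P=lambda uv,z:np.round(atz(c,uv,z)*1000,1)[:2]
print("handle",P(A(436,196),.135),"ends",P(A(437,150),.135),P(A(436,242),.135))
print("fork",P(A(652,198),.113),[P(A(*q),.113).tolist() for q in((610,143),(690,145),(688,255),(607,253))])
print("lughole",P(A(606,198),.097), "well z85 corner? ",P(A(575,70),.085))
print("pin top",P(A(769,70),.106),"B",P(B(68,83),.106))
print("block",[P(B(*q),.062).tolist() for q in((13,60),(107,36),(133,131),(42,157))])
q=[(13,60),(107,36),(133,131),(42,157)]
def rect(n,q,z):
    p=np.array([P(B(*k),z) for k in q]); 
    e=p[[1,2,3,0]]-p; print(n,p.mean(0).round(1),"sides",np.linalg.norm(e,axis=1).round(0),"ang",np.degrees(np.arctan2(e[:,1],e[:,0])).round(1))
rect("A",[(40,350),(112,345),(118,442),(46,446)],.012)
rect("B",[(462,355),(536,357),(535,453),(461,452)],.012)
rect("C",[(512,154),(583,160),(576,254),(505,248)],.012)
rect("tray",[(177,108),(416,97),(428,242),(183,256)],.02)
for n,k in(("A",(75,400)),("B",(510,408)),("C",(557,204))): print("rib",n,P(B(*k),.052))
print("red3",[P(A(*k),.077).tolist() for k in((410,266),(480,266),(520,275),(585,277))])
print("rails",[P(A(*k),.1).tolist() for k in((45,33),(620,40),(22,358),(610,363))])
print("lens",P(B(372,400),.066),"mug",P(B(715,425),.085),"bottle",P(B(602,25),.085))
s=cam("side")
# pin top in the side view (scaled pic): ~ (382,249)/1.56
print("pin top proj side",(proj(s,[list(P(A(769,70),.106)/1000)+[.106]])*1.56).round(0), "fork",(proj(s,[list(P(A(652,198),.113)/1000)+[.113]])*1.56).round(0),"handle",(proj(s,[list(P(A(436,196),.135)/1000)+[.135]])*1.56).round(0))
```

```text
handle [575.2 160.7] ends [604.5 160.2] [546.  160.6]
fork [571.2  27.3] [[608.0, 54.4], [605.2, 2.0], [533.4, 4.3], [536.2, 56.9]]
lughole [572.8  60.6] well z85 corner?  [661.   83.3]
pin top [654.4 -50.1] B [657.8 -50.8]
block [[681.4, -9.1], [696.6, -75.0], [629.3, -91.6], [612.9, -28.1]]
A [444.7 -46.5] sides [52. 69. 52. 68.] ang [ -87.7 -177.7   91.6    2.6]
B [ 429.9 -348. ] sides [54. 68. 53. 69.] ang [-93.2 176.4  87.5  -3.2]
C [ 573.  -388.4] sides [52. 69. 52. 69.] ang [-96.5 172.6  83.6  -7.1]
tray [ 598.2 -211. ] sides [174. 106. 177. 107.] ang [ -88.9 -177.8   91.7    0.7]
rib A [445.  -46.9]
rib B [ 430.9 -346.9]
rib C [ 570.8 -387. ]
red3 [[531.6, 197.1], [530.3, 149.9], [523.5, 123.0], [520.9, 79.2]]
rails [[693.3, 433.0], [678.3, 49.8], [478.8, 441.2], [464.5, 58.2]]
lens [ 440.4 -249.9] mug [ 419.  -475.7] bottle [ 691.  -415.4]
pin top proj side [[381. 248.]] fork [[311. 240.]] handle [[272. 190.]]
```

>>> move_arm(moves=[0.2, 0.33, 0.03, 1.4, 0.06, 0.2, 0.33, 0.03, 1.4, 0.06, 0.2, 0.33, 0.03, 1.4, 0.06, 0.2, 0.33, 0.03, 1.4, 0.06, 0.2, 0.33, 0.03, 1.4, 0.06, 0.2, 0.33, 0.03, 1.4, 0.06, 0.2, 0.33, 0.03, 1.4, 0.06, 0.2, 0.33, 0.03, 1.4, 0.06, 0.2, 0.33, 0.03, 1.4, 0.06, 0.2, 0.33, 0.03, 1.4, 0.06, 0.2, 0.33, 0.03, 1.4, 0.06, 0.2, 0.33, 0.03, 1.4, 0.06], newtons=40)

```text
clock: 1.25
tcp_pos: [0.3461, -0.225, 0.2696]
orientation: [0.0, 0.673, 0.739, 0.0]
wrist_force: [-0.3, 0.2, 0.4]
finger_gap: 0.0599
grip_force: 0.0
```

>>> move_arm(moves=[0.229, 0.386, -0.07, 1.448, 0.06, 0.229, 0.386, -0.07, 1.448, 0.06, 0.229, 0.386, -0.07, 1.448, 0.06, 0.229, 0.386, -0.07, 1.448, 0.06, 0.229, 0.386, -0.07, 1.448, 0.06, 0.229, 0.386, -0.07, 1.448, 0.06, 0.229, 0.386, -0.07, 1.448, 0.06, 0.229, 0.386, -0.07, 1.448, 0.06, 0.229, 0.386, -0.07, 1.448, 0.06, 0.229, 0.386, -0.07, 1.448, 0.06, 0.229, 0.386, -0.07, 1.448, 0.06, 0.229, 0.386, -0.07, 1.448, 0.06])

```text
clock: 2.25
tcp_pos: [0.5765, 0.165, 0.1968]
orientation: [-0.0, 0.013, 1.0, 0.001]
wrist_force: [-0.0, -0.2, 0.4]
finger_gap: 0.0598
grip_force: 0.0
```

>>> move_arm(moves=[0.001, 0.001, -0.04, 0, 0.06, 0.001, 0.001, -0.07, 0, 0.06, 0.001, 0.001, -0.087, 0, 0.06, 0.001, 0.001, -0.087, 0, 0.06, 0.001, 0.001, -0.087, 0, 0.0, 0.001, 0.001, -0.087, 0, 0.0, 0.001, 0.001, -0.087, 0, 0.0, 0.001, 0.001, -0.087, 0, 0.0, 0.001, 0.001, -0.087, 0, 0.0, 0.001, 0.001, -0.087, 0, 0.0])

```text
clock: 3.08
tcp_pos: [0.5769, 0.1608, 0.1144]
orientation: [0.002, 0.019, 1.0, 0.0]
wrist_force: [-0.7, -0.5, 6.7]
finger_gap: 0.0135
grip_force: 40.8
```

>>> move_arm(moves=[0.001, 0.02, 0, 0, 0, 0.002, 0.045, 0, 0, 0, 0.003, 0.07, 0, 0, 0, 0.004, 0.095, 0, 0, 0, 0.005, 0.12, 0, 0, 0, 0.006, 0.14, 0, 0, 0, 0.006, 0.155, 0, 0, 0, 0.006, 0.165, 0, 0, 0, 0.006, 0.172, 0, 0, 0, 0.007, 0.176, 0, 0, 0, 0.007, 0.178, 0, 0, 0, 0.007, 0.178, 0, 0, 0])

```text
clock: 4.08
tcp_pos: [0.5835, 0.3374, 0.1144]
orientation: [0.002, 0.019, 1.0, -0.001]
wrist_force: [0.7, -6.7, 7.9]
finger_gap: 0.0132
grip_force: 41.1
```

>>> move_arm(moves=[0.0, 0.002, 0, 0, 0, 0.0, 0.004, 0, 0, 0, 0.0, 0.005, 0, 0, 0, 0.0, 0.005, 0, 0, 0])

```text
clock: 4.42
tcp_pos: [0.5835, 0.3375, 0.1145]
orientation: [0.001, 0.021, 1.0, -0.005]
wrist_force: [-0.6, -22.8, 12.1]
finger_gap: 0.0136
grip_force: 42.3
```

>>> move_arm(moves=[0, -0.005, 0, 0, 0.0, 0, -0.005, 0, 0, 0.05, 0, -0.005, 0, 0, 0.05, 0, -0.005, 0, 0, 0.05, 0, -0.005, 0, 0, 0.05, 0, -0.005, 0.04, 0, 0.05, 0, -0.005, 0.08, 0, 0.05, -0.02, -0.1, 0.1, -0.125, 0.05, -0.05, -0.2, 0.1, -0.25, 0.05, -0.08, -0.3, 0.1, -0.375, 0.05, -0.11, -0.35, 0.1, -0.5, 0.05, -0.13, -0.39, 0.1, -0.6, 0.05])

```text
clock: 5.42
tcp_pos: [0.5227, 0.1393, 0.2075]
orientation: [0.0, 0.316, 0.949, 0.0]
wrist_force: [0.6, -0.3, -0.2]
finger_gap: 0.0501
grip_force: 0.0
```

Run:
```python
from h import *
print({k:np.round(v,3) for k,v in env.get_state().items() if k in("tcp_pos","wrist_force","orientation","joint_pos")})
c=shot("top","c",3.6,(0,165,220,275))
```

```text
{'joint_pos': array([ 0.112,  0.258, -0.107,  1.205, -0.   ,  0.755]), 'tcp_pos': array([0.523, 0.139, 0.208]), 'orientation': array([0.   , 0.316, 0.949, 0.   ]), 'wrist_force': array([ 0.594, -0.296, -0.219])}
```

View pics/c.png

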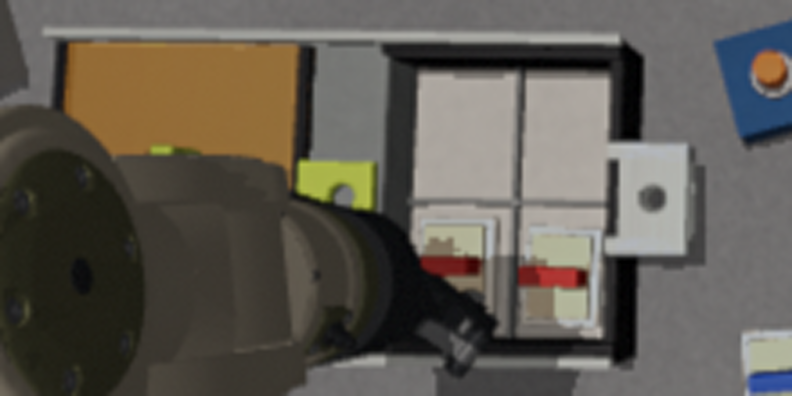

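The window is open, with its lug clear of the well. The divider crossing is at about (519,203), the used grips' tops are at about (552,277) and (447,266), and bays 2 and 3 are empty.

Run:
```python
from h import *
c=cam("top")
A=lambda u,v:((u+.5)/3.6-.5,(v+.5)/3.6-.5+165)
P=lambda uv,z:np.round(atz(c,uv,z)*1000,1)[:2]
print("cross",P(A(519,203),.037))
print("div ends",P(A(521,70),.037),P(A(516,335),.037),P(A(412,202),.037),P(A(608,205),.037))
print("rib0",P(A(552,277),.077),[P(A(*k),.077).tolist() for k in((520,275),(586,278))])
print("rib1",P(A(447,266),.077),[P(A(*k),.077).tolist() for k in((411,266),(482,266))])
print("plate0",[P(A(*k),.037).tolist() for k in((528,222),(602,230),(598,327),(524,320))])
print("plate1 right",[P(A(*k),.037).tolist() for k in((495,218),(490,315))])
```

```text
cross [574.1 134.3]
div ends [669.  132.7] [481.6 136.5] [576.9 209.8] [570.9  71.4]
rib0 [521.5 101.4] [[523.5, 123.0], [520.2, 78.5]]
rib1 [530.9 172.2] [[531.6, 196.4], [530.3, 148.6]]
plate0 [[560.5, 128.0], [553.4, 75.8], [485.5, 79.1], [491.9, 130.9]]
plate1 right [[563.9, 151.2], [496.0, 154.7]]
```

>>> move_arm(moves=[-0.001, -0.036, -0.04, -0.125, 0.045, -0.001, -0.036, -0.08, -0.25, 0.045, -0.001, -0.036, -0.08, -0.375, 0.045, -0.001, -0.036, -0.08, -0.5, 0.045, -0.001, -0.036, -0.08, -0.625, 0.045, -0.001, -0.036, -0.08, -0.75, 0.045, -0.001, -0.036, -0.08, -0.875, 0.045, -0.001, -0.036, -0.08, -1.0, 0.045, -0.001, -0.036, -0.08, -1.0, 0.045, -0.001, -0.036, -0.08, -1.0, 0.045])

```text
clock: 6.35
tcp_pos: [0.5225, 0.105, 0.1274]
orientation: [-0.0, 0.729, 0.685, 0.0]
wrist_force: [0.3, 0.3, 0.4]
finger_gap: 0.0447
grip_force: 0.0
```

>>> move_arm(moves=[0, -0.001, -0.035, 0, 0.045, 0, -0.001, -0.06, 0, 0.045, 0, -0.001, -0.069, 0, 0.045, 0, -0.001, -0.069, 0, 0.045, 0, -0.001, -0.069, 0, 0.0, 0, -0.001, -0.069, 0, 0.0, 0, -0.001, -0.069, 0, 0.0, 0, -0.001, -0.069, 0, 0.0, 0, -0.001, -0.069, 0, 0.0])

```text
clock: 7.1
tcp_pos: [0.5239, 0.1034, 0.0602]
orientation: [0.001, 0.73, 0.683, 0.001]
wrist_force: [1.3, 0.4, 5.8]
finger_gap: 0.0135
grip_force: 40.5
```

>>> move_arm(moves=[0, 0, 0.03, 0, 0, 0, 0, 0.07, 0, 0, 0, 0, 0.11, 0, 0, 0, 0, 0.12, 0, 0, 0.01, -0.036, 0.12, 0.02, 0, 0.02, -0.077, 0.12, 0.04, 0, 0.03, -0.118, 0.12, 0.06, 0, 0.04, -0.158, 0.12, 0.08, 0, 0.05, -0.198, 0.12, 0.087, 0, 0.058, -0.238, 0.12, 0.087, 0, 0.067, -0.278, 0.12, 0.087, 0, 0.075, -0.318, 0.12, 0.087, 0])

```text
clock: 8.1
tcp_pos: [0.5972, -0.2167, 0.1783]
orientation: [-0.0, 0.7, 0.714, 0.0]
wrist_force: [1.3, -0.0, -0.6]
finger_gap: 0.013
grip_force: 39.7
```

>>> move_arm(moves=[0, -0.03, 0, 0, 0, 0, -0.04, 0, 0, 0, 0, -0.04, -0.04, 0, 0, 0, -0.04, -0.08, 0, 0, 0, -0.04, -0.11, 0, 0, 0, -0.04, -0.13, 0, 0, 0, -0.04, -0.138, 0, 0, 0, -0.04, -0.138, 0, 0])

```text
clock: 8.77
tcp_pos: [0.5956, -0.2532, 0.04]
orientation: [-0.002, 0.7, 0.714, -0.0]
wrist_force: [0.5, 0.0, -0.8]
finger_gap: 0.0128
grip_force: 40.2
```

>>> move_arm(moves=[0, 0, -0.002, 0, 0, 0, 0, -0.002, 0, 0.04, 0, 0, -0.002, 0, 0.04, 0, 0, -0.002, 0, 0.04, 0, 0, 0.03, 0, 0.045, 0, 0, 0.07, 0, 0.045, 0, 0, 0.11, 0, 0.045, -0.005, 0.03, 0.13, 0, 0.045, -0.011, 0.07, 0.13, -0.02, 0.045, -0.017, 0.11, 0.13, -0.04, 0.045, -0.023, 0.15, 0.13, -0.065, 0.045, -0.029, 0.19, 0.13, -0.065, 0.045])

```text
clock: 9.77
tcp_pos: [0.5681, -0.0633, 0.1713]
orientation: [0.001, 0.723, 0.69, 0.001]
wrist_force: [-0.5, 1.3, 0.0]
finger_gap: 0.0454
grip_force: 0.0
```

>>> move_arm(moves=[-0.006, 0.04, 0, 0, 0.045, -0.012, 0.08, 0, 0, 0.045, -0.018, 0.12, 0, 0, 0.045, -0.024, 0.16, 0, 0, 0.045, -0.03, 0.2, 0, 0, 0.045, -0.036, 0.23, 0, 0, 0.045, -0.037, 0.239, -0.03, 0, 0.045, -0.037, 0.24, -0.05, 0, 0.045, -0.037, 0.24, -0.05, 0, 0.045])

```text
clock: 10.52
tcp_pos: [0.5284, 0.1762, 0.1171]
orientation: [-0.002, 0.722, 0.692, -0.002]
wrist_force: [-0.5, 0.1, -1.1]
finger_gap: 0.0451
grip_force: 0.0
```

Run:
```python
from h import *
s=env.get_state(); print(s["tcp_pos"],s["orientation"],s["wrist_force"])
shot("top","d",1.56)
```

```text
[0.52837332 0.17618078 0.11705581] [-0.00162569  0.72199531  0.69189162 -0.00247511] [-0.53124829  0.07745263 -1.12995029]
```

View pics/d.png

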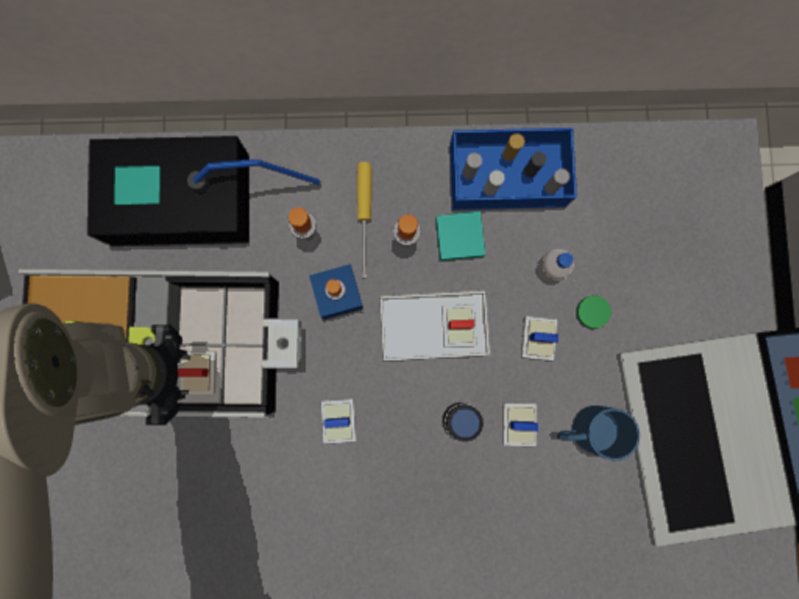

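The first used cartridge lies flat in the tray at about (461,326), and there is no fourth fresh cartridge. The gripper is over the second used one, at (193,373).

>>> move_arm(moves=[0.002, 0, -0.03, 0, 0.045, 0.002, 0, -0.05, 0, 0.045, 0.002, 0, -0.057, 0, 0.045, 0.002, 0, -0.057, 0, 0.045, 0.002, 0, -0.057, 0, 0, 0.002, 0, -0.057, 0, 0, 0.002, 0, -0.057, 0, 0, 0.002, 0, -0.057, 0, 0, 0.002, 0, -0.057, 0, 0])

```text
clock: 11.32
tcp_pos: [0.5347, 0.1754, 0.0655]
orientation: [0.001, 0.723, 0.691, 0.001]
wrist_force: [-0.0, -1.5, 7.4]
finger_gap: 0.013
grip_force: 40.3
```

>>> move_arm(moves=[0, 0, 0.03, 0, 0, 0, 0, 0.07, 0, 0, 0, 0, 0.11, 0, 0, 0, 0, 0.12, 0, 0, 0.006, -0.035, 0.12, 0.01, 0, 0.013, -0.075, 0.12, 0.02, 0, 0.02, -0.115, 0.12, 0.04, 0, 0.027, -0.155, 0.12, 0.065, 0, 0.034, -0.195, 0.12, 0.065, 0, 0.042, -0.235, 0.12, 0.065, 0, 0.05, -0.275, 0.12, 0.065, 0, 0.058, -0.315, 0.12, 0.065, 0])

```text
clock: 12.32
tcp_pos: [0.5912, -0.1416, 0.1835]
orientation: [0.0, 0.7, 0.714, 0.0]
wrist_force: [0.1, -0.1, -2.1]
finger_gap: 0.0133
grip_force: 39.6
```

>>> move_arm(moves=[0.003, -0.025, 0, 0, 0, 0.003, -0.028, 0, 0, 0, 0.003, -0.028, -0.04, 0, 0, 0.003, -0.028, -0.08, 0, 0, 0.003, -0.028, -0.11, 0, 0, 0.003, -0.028, -0.13, 0, 0, 0.003, -0.028, -0.138, 0, 0, 0.003, -0.028, -0.138, 0, 0])

```text
clock: 12.98
tcp_pos: [0.5927, -0.1664, 0.0451]
orientation: [-0.002, 0.7, 0.714, -0.001]
wrist_force: [0.4, 0.1, -1.7]
finger_gap: 0.0132
grip_force: 40.3
```

>>> move_arm(moves=[0, 0, -0.002, 0, 0, 0, 0, -0.002, 0, 0.04, 0, 0, -0.002, 0, 0.04, 0, 0, -0.002, 0, 0.04, 0, 0, 0.03, 0, 0.045, 0, 0, 0.07, 0, 0.045, 0, 0, 0.11, 0, 0.06, 0, 0, 0.14, 0, 0.06])

```text
clock: 13.65
tcp_pos: [0.5951, -0.1679, 0.1892]
orientation: [0.002, 0.7, 0.714, 0.001]
wrist_force: [1.7, -0.4, 0.9]
finger_gap: 0.0599
grip_force: 0.0
```

Run:
```python
from h import *
s=env.get_state(); print(s["tcp_pos"],s["orientation"],s["wrist_force"])
shot("top","e",3.6,(195,160,415,295))
```

```text
[ 0.5950886  -0.16790248  0.18921945] [1.55888321e-03 6.99962239e-01 7.14177861e-01 6.45487158e-04] [ 1.68169089 -0.37989427  0.87111793]
```

View pics/e.png

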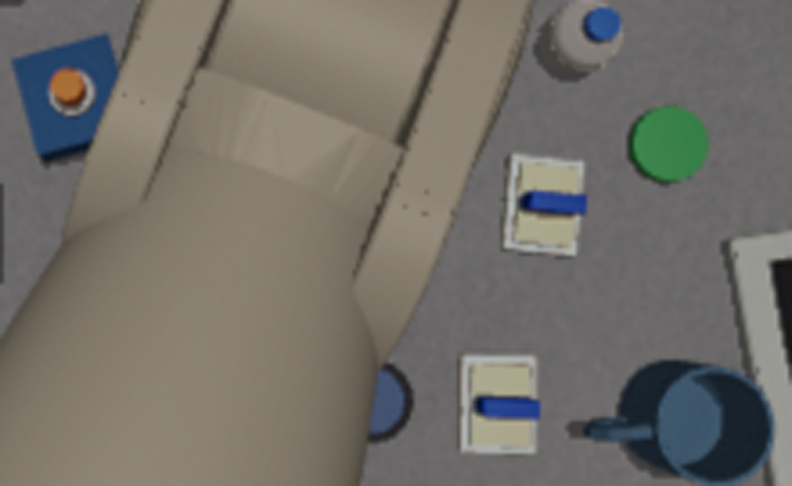

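B and C are where they were, at (498,404) and (544,204). I take C first.

>>> move_arm(moves=[-0.004, -0.036, 0, -0.03, 0.05, -0.008, -0.076, 0, -0.06, 0.05, -0.012, -0.116, 0, -0.1, 0.05, -0.016, -0.156, 0, -0.141, 0.05, -0.02, -0.196, -0.02, -0.141, 0.05, -0.0225, -0.22, -0.06, -0.141, 0.05, -0.0225, -0.22, -0.1, -0.141, 0.05, -0.0225, -0.22, -0.13, -0.141, 0.05, -0.0225, -0.22, -0.15, -0.141, 0.05, -0.0225, -0.22, -0.156, -0.141, 0.05, -0.0225, -0.22, -0.156, -0.141, 0.05])

```text
clock: 14.62
tcp_pos: [0.5705, -0.3869, 0.0277]
orientation: [-0.002, 0.749, 0.663, -0.0]
wrist_force: [0.0, -0.6, 0.9]
finger_gap: 0.0501
grip_force: 0.0
```

>>> move_arm(moves=[0, 0, 0, 0, 0, 0, 0, 0, 0, 0, 0, 0, 0, 0, 0, 0, 0, 0, 0, 0, 0, 0, 0, 0, 0])

```text
clock: 15.03
tcp_pos: [0.573, -0.3883, 0.0314]
orientation: [0.002, 0.748, 0.663, 0.0]
wrist_force: [-0.0, 0.7, 5.2]
finger_gap: 0.0135
grip_force: 41.3
```

>>> move_arm(moves=[0, 0, 0.03, 0, 0, 0, 0, 0.07, 0, 0, 0, 0, 0.11, 0, 0, 0, 0.01, 0.145, 0, 0, 0.004, 0.046, 0.15, 0.02, 0, 0.008, 0.086, 0.15, 0.04, 0, 0.012, 0.126, 0.15, 0.06, 0, 0.015, 0.166, 0.15, 0.083, 0, 0.019, 0.206, 0.15, 0.083, 0, 0.023, 0.246, 0.15, 0.083, 0, 0.026, 0.286, 0.15, 0.083, 0, 0.03, 0.326, 0.15, 0.083, 0])

```text
clock: 16.03
tcp_pos: [0.6012, -0.0597, 0.1795]
orientation: [-0.0, 0.72, 0.693, -0.0]
wrist_force: [0.7, -0.1, -1.9]
finger_gap: 0.0131
grip_force: 40.3
```

>>> move_arm(moves=[0.004, 0.038, 0, 0, 0, 0.008, 0.076, 0, 0, 0, 0.012, 0.116, 0, 0, 0, 0.015, 0.156, 0, 0, 0, 0.018, 0.196, 0, 0, 0, 0.021, 0.22, 0, 0, 0, 0.021, 0.233, 0, 0, 0, 0.021, 0.233, 0, 0, 0, 0.021, 0.233, 0, 0, 0])

```text
clock: 16.78
tcp_pos: [0.6224, 0.1715, 0.1792]
orientation: [0.0, 0.72, 0.694, -0.001]
wrist_force: [-0.3, -1.9, -3.0]
finger_gap: 0.0135
grip_force: 40.3
```

>>> move_arm(moves=[0.001, 0, -0.035, 0, 0, 0.001, 0, -0.07, 0, 0, 0.001, 0, -0.1, 0, 0, 0.001, 0, -0.115, 0, 0, 0.001, 0, -0.121, 0, 0, 0.001, 0, -0.122, 0, 0, 0.001, 0, -0.122, 0, 0])

```text
clock: 17.37
tcp_pos: [0.624, 0.1696, 0.0578]
orientation: [0.0, 0.721, 0.693, -0.0]
wrist_force: [-0.1, -0.6, -0.8]
finger_gap: 0.0132
grip_force: 40.4
```

>>> move_arm(moves=[0, 0, -0.002, 0, 0, 0, 0, -0.002, 0, 0.04, 0, 0, -0.002, 0, 0.04, 0, 0, -0.002, 0, 0.04, 0, 0, 0.03, 0, 0.04, 0, 0, 0.07, 0, 0.04, 0, 0, 0.11, 0, 0.04, 0, 0, 0.125, 0, 0.05])

```text
clock: 18.03
tcp_pos: [0.6263, 0.1719, 0.1894]
orientation: [0.003, 0.72, 0.694, 0.004]
wrist_force: [1.0, -0.8, 0.2]
finger_gap: 0.0493
grip_force: 0.0
```

```bash
cat >> h.py <<'E'
def blues(c):
    hsv=cv2.cvtColor(c["pixels"],cv2.COLOR_RGB2HSV)
    m=cv2.inRange(hsv,(112,170,90),(126,255,255))
    n,_,st,ce=cv2.connectedComponentsWithStats(m)
    for i in range(1,n):
        if 30<st[i,4]<400: print("px",ce[i].round(1),"area",st[i,4],"at z.05",(atz(c,ce[i],.05)*1000)[:2].round(1))
E
python3 - <<'E'
from h import *
s=env.get_state(); print(s["tcp_pos"],s["wrist_force"])
blues(cam("top"))
E
```

```text
[0.62630828 0.17186358 0.18938711] [ 1.03881437 -0.80301243  0.20537134]
px [125.2 200.4] area 58 at z.05 [626.7 177.5]
px [336.5 272.8] area 66 at z.05 [ 431.  -347.9]
```

>>> move_arm(moves=[-0.014, -0.036, 0, 0, 0.05, -0.028, -0.074, 0, 0, 0.05, -0.042, -0.112, 0, 0, 0.05, -0.056, -0.15, 0, 0, 0.05, -0.07, -0.188, 0, 0, 0.05, -0.084, -0.226, 0, 0, 0.05, -0.098, -0.264, 0, 0, 0.05, -0.112, -0.302, 0, 0, 0.05, -0.126, -0.34, 0, 0, 0.05, -0.14, -0.378, 0, 0, 0.05, -0.154, -0.416, 0, 0, 0.05, -0.168, -0.454, 0, 0, 0.05])

```text
clock: 19.08
tcp_pos: [0.4549, -0.2844, 0.1828]
orientation: [0.0, 0.72, 0.694, 0.0]
wrist_force: [0.3, 0.0, -0.1]
finger_gap: 0.0499
grip_force: 0.0
```

>>> move_arm(moves=[-0.015, -0.036, 0, -0.02, 0.05, -0.026, -0.066, 0, -0.02, 0.05, -0.026, -0.066, -0.04, -0.02, 0.05, -0.026, -0.066, -0.06, -0.02, 0.05, -0.026, -0.066, -0.06, -0.02, 0.05])

```text
clock: 19.5
tcp_pos: [0.4271, -0.3471, 0.1181]
orientation: [-0.004, 0.728, 0.686, 0.0]
wrist_force: [-0.6, 0.8, -1.0]
finger_gap: 0.0503
grip_force: 0.0
```

Run:
```python
from h import *
s=env.get_state(); print(s["tcp_pos"],s["orientation"])
print("top");blues(cam("top"))
c=cam("side");print("A side expected px",proj(c,[.445,-.0465,.045]));
hsv=cv2.cvtColor(c["pixels"],cv2.COLOR_RGB2HSV); m=cv2.inRange(hsv,(112,170,60),(126,255,255)); n,_,st,ce=cv2.connectedComponentsWithStats(m)
for i in range(1,n):
    if st[i,4]>30: print(ce[i].round(1),st[i,4])
```

```text
[ 0.42706702 -0.34710847  0.1181068 ] [-3.86611326e-03  7.27895886e-01  6.85676766e-01  7.87632519e-05]
top
px [126.1 200.5] area 56 at z.05 [626.5 175.4]
px [214.8 270.9] area 33 at z.05 [444.4 -45.2]
px [335.8 273.2] area 40 at z.05 [ 430.1 -346. ]
A side expected px [[172.0499686  211.88648173]]
[170.3 211.1] 53
```

>>> move_arm(moves=[0.002, 0, -0.03, 0, 0.05, 0.002, 0, -0.06, 0, 0.05, 0.002, 0, -0.08, 0, 0.05, 0.002, 0, -0.087, 0, 0.05, 0.002, 0, -0.087, 0, 0.05, 0.002, 0, -0.087, 0, 0, 0.002, 0, -0.087, 0, 0, 0.002, 0, -0.087, 0, 0, 0.002, 0, -0.087, 0, 0, 0.002, 0, -0.087, 0, 0])

```text
clock: 20.43
tcp_pos: [0.433, -0.3499, 0.0377]
orientation: [0.002, 0.727, 0.686, 0.0]
wrist_force: [0.3, 0.3, 5.8]
finger_gap: 0.0132
grip_force: 40.6
```

>>> move_arm(moves=[0, 0, 0.03, 0, 0, 0, 0, 0.07, 0, 0, 0, 0, 0.11, 0, 0, 0, 0.0, 0.145, 0, 0, 0.014, 0.033, 0.15, 0, 0, 0.03, 0.07, 0.15, 0, 0, 0.046, 0.107, 0.15, 0, 0, 0.061, 0.144, 0.15, 0, 0, 0.077, 0.181, 0.15, 0, 0, 0.092, 0.218, 0.15, 0.01, 0, 0.108, 0.255, 0.15, 0.015, 0, 0.124, 0.292, 0.15, 0.02, 0])

```text
clock: 21.43
tcp_pos: [0.5562, -0.0548, 0.1863]
orientation: [0.0, 0.72, 0.694, 0.0]
wrist_force: [1.1, -0.7, -1.9]
finger_gap: 0.0133
grip_force: 39.5
```

>>> move_arm(moves=[0.016, 0.037, 0, 0, 0, 0.032, 0.074, 0, 0, 0, 0.048, 0.11, 0, 0, 0, 0.062, 0.14, 0, 0, 0, 0.064, 0.152, 0, 0, 0, 0.064, 0.152, 0, 0, 0, 0.064, 0.152, 0, 0, 0])

```text
clock: 22.02
tcp_pos: [0.6194, 0.0957, 0.1855]
orientation: [0.0, 0.72, 0.694, -0.0]
wrist_force: [0.3, -0.8, -1.2]
finger_gap: 0.0131
grip_force: 39.6
```

>>> move_arm(moves=[0.002, -0.001, -0.035, 0, 0, 0.002, -0.001, -0.07, 0, 0, 0.002, -0.001, -0.1, 0, 0, 0.002, -0.001, -0.115, 0, 0, 0.002, -0.001, -0.121, 0, 0, 0.002, -0.001, -0.122, 0, 0, 0.002, -0.001, -0.122, 0, 0])

```text
clock: 22.6
tcp_pos: [0.6217, 0.0926, 0.0643]
orientation: [0.0, 0.721, 0.693, 0.0]
wrist_force: [0.4, 0.1, -1.0]
finger_gap: 0.0134
grip_force: 39.7
```

>>> move_arm(moves=[0, 0, -0.002, 0, 0, 0, 0, -0.002, 0, 0.04, 0, 0, -0.002, 0, 0.04, 0, 0, -0.002, 0, 0.04, 0, 0, 0.03, 0, 0.04, 0, 0, 0.07, 0, 0.04, 0, 0, 0.11, 0, 0.04, -0.01, -0.035, 0.12, 0, 0.05, -0.05, -0.05, 0.12, 0, 0.05, -0.09, -0.065, 0.12, 0, 0.05, -0.13, -0.085, 0.12, 0, 0.05, -0.17, -0.14, 0.12, 0.06, 0.05])

```text
clock: 23.6
tcp_pos: [0.4675, -0.02, 0.1837]
orientation: [-0.001, 0.698, 0.716, -0.0]
wrist_force: [-0.3, -0.5, 0.3]
finger_gap: 0.0498
grip_force: 0.0
```

Run:
```python
from h import *
s=env.get_state(); print(s["tcp_pos"],s["orientation"],s["wrist_force"])
print("top");blues(cam("top"))
```

```text
[ 0.46747077 -0.02002539  0.18374418] [-5.92433295e-04  6.98014961e-01  7.16082931e-01 -2.04340386e-06] [-0.26568434 -0.49751991  0.26752902]
top
px [125.8 200.5] area 61 at z.05 [626.6 176.2]
px [156.1 200.5] area 52 at z.05 [624.4  99.7]
px [216.4 270.5] area 50 at z.05 [445.3 -49.1]
```

>>> move_arm(moves=[-0.022, -0.027, -0.02, 0.012, 0.05, -0.022, -0.027, -0.06, 0.012, 0.05, -0.022, -0.027, -0.1, 0.012, 0.05, -0.022, -0.027, -0.13, 0.012, 0.05, -0.022, -0.027, -0.147, 0.012, 0.05, -0.022, -0.027, -0.15, 0.012, 0.05, -0.022, -0.027, -0.15, 0.012, 0.05, -0.022, -0.027, -0.15, 0.012, 0, -0.022, -0.027, -0.15, 0.012, 0, -0.022, -0.027, -0.15, 0.012, 0, -0.022, -0.027, -0.15, 0.012, 0, -0.022, -0.027, -0.15, 0.012, 0])

```text
clock: 24.65
tcp_pos: [0.4501, -0.0486, 0.0351]
orientation: [0.001, 0.695, 0.719, 0.001]
wrist_force: [-1.3, 0.5, 5.1]
finger_gap: 0.0131
grip_force: 40.6
```

>>> move_arm(moves=[0, 0, 0.03, 0, 0, 0, 0, 0.07, 0, 0, 0, 0, 0.11, 0, 0, 0, 0.0, 0.145, 0, 0, 0.016, 0.033, 0.15, -0.02, 0, 0.035, 0.07, 0.15, -0.04, 0, 0.053, 0.105, 0.15, -0.06, 0, 0.068, 0.135, 0.15, -0.076, 0, 0.074, 0.146, 0.15, -0.076, 0, 0.074, 0.146, 0.15, -0.076, 0, 0.074, 0.146, 0.15, -0.076, 0])

```text
clock: 25.57
tcp_pos: [0.5225, 0.098, 0.1835]
orientation: [0.0, 0.721, 0.693, -0.0]
wrist_force: [-0.0, -0.6, -1.9]
finger_gap: 0.0133
grip_force: 39.7
```

>>> move_arm(moves=[0.001, 0, -0.035, 0, 0, 0.001, 0, -0.07, 0, 0, 0.001, 0, -0.1, 0, 0, 0.001, 0, -0.115, 0, 0, 0.001, 0, -0.121, 0, 0, 0.001, 0, -0.122, 0, 0, 0.001, 0, -0.122, 0, 0])

```text
clock: 26.15
tcp_pos: [0.5237, 0.0966, 0.0621]
orientation: [0.0, 0.722, 0.692, 0.0]
wrist_force: [0.2, 0.2, -1.6]
finger_gap: 0.013
grip_force: 39.9
```

>>> move_arm(moves=[0, 0, -0.002, 0, 0, 0, 0, -0.002, 0, 0.04, 0, 0, -0.002, 0, 0.04, 0, 0, -0.002, 0, 0.04, 0, 0, 0.03, 0, 0.04, 0, 0, 0.07, 0, 0.04, 0, 0, 0.11, 0, 0.04, -0.01, -0.035, 0.13, 0.12, 0.06, -0.02, -0.07, 0.13, 0.24, 0.06, -0.03, -0.11, 0.13, 0.36, 0.06, -0.03, -0.15, 0.13, 0.48, 0.06, -0.03, -0.19, 0.13, 0.6, 0.06])

```text
clock: 27.15
tcp_pos: [0.4937, -0.0804, 0.1926]
orientation: [0.001, 0.498, 0.867, 0.0]
wrist_force: [0.4, -0.2, 0.1]
finger_gap: 0.0602
grip_force: 0.0
```

Run:
```python
from h import *
s=env.get_state(); print(s["tcp_pos"],s["orientation"],s["wrist_force"],s["clock"])
c=cam("top");im=cv2.cvtColor(c["pixels"],cv2.COLOR_RGB2BGR)
a=cv2.resize(im[165:275,0:220],None,fx=3.6,fy=3.6,interpolation=cv2.INTER_CUBIC)
cv2.imwrite("pics/f.png",a)
```

```text
[ 0.49368748 -0.08039168  0.19255922] [8.39301708e-04 4.98282982e-01 8.67014023e-01 2.21304800e-04] [ 0.40952781 -0.169565    0.13612691] 27.15
```

View pics/f.png

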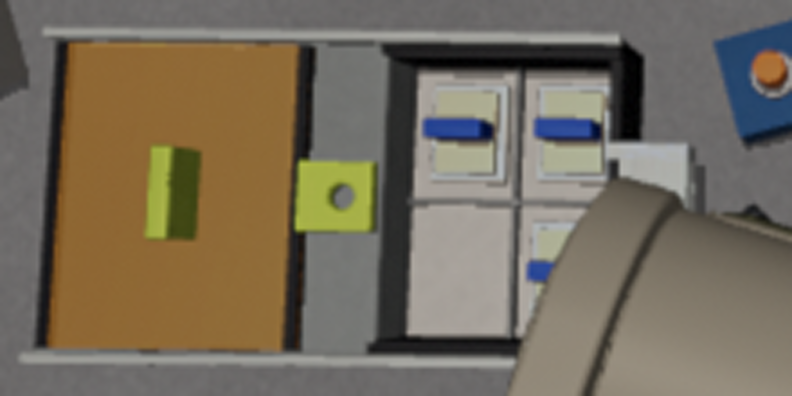

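All three fresh cartridges stand flat in bays 0, 2 and 3, with grips at (540,270), (567,129) and (457,129). The window is still fully open, with its handle at (158,192). Now I close it.

>>> move_arm(moves=[0.01, 0.036, 0.01, 0.1, 0.06, 0.018, 0.076, 0.01, 0.2, 0.06, 0.026, 0.116, 0.01, 0.3, 0.06, 0.035, 0.156, 0.01, 0.4, 0.06, 0.043, 0.196, 0.01, 0.5, 0.06, 0.052, 0.236, 0.01, 0.6, 0.06, 0.06, 0.276, 0.01, 0.7, 0.06, 0.069, 0.316, 0.01, 0.8, 0.06, 0.077, 0.356, 0.01, 0.9, 0.06, 0.086, 0.396, 0.01, 1.0, 0.06, 0.09, 0.418, 0.01, 1.006, 0.06, 0.09, 0.418, 0.01, 1.006, 0.06])

```text
clock: 28.2
tcp_pos: [0.5841, 0.3441, 0.2008]
orientation: [0.0, 0.019, 1.0, 0.001]
wrist_force: [-0.6, -0.5, 0.3]
finger_gap: 0.06
grip_force: 0.0
```

>>> move_arm(moves=[0, 0, 0, 0, 0.06, 0, 0, -0.04, 0, 0.06, 0, 0, -0.07, 0, 0.06, 0, 0, -0.084, 0, 0.06, 0, 0, -0.09, 0, 0.06, 0, 0, -0.09, 0, 0.06, 0, 0, -0.09, 0, 0.0, 0, 0, -0.09, 0, 0.0, 0, 0, -0.09, 0, 0.0, 0, 0, -0.09, 0, 0.0, 0, 0, -0.09, 0, 0.0])

```text
clock: 29.12
tcp_pos: [0.5852, 0.3373, 0.1137]
orientation: [0.001, 0.022, 1.0, -0.001]
wrist_force: [-0.2, -6.4, 6.2]
finger_gap: 0.0132
grip_force: 40.6
```

>>> move_arm(moves=[-0.001, -0.02, 0, 0, 0, -0.002, -0.045, 0, 0, 0, -0.003, -0.07, 0, 0, 0, -0.004, -0.095, 0, 0, 0, -0.005, -0.12, 0, 0, 0, -0.0055, -0.145, 0, 0, 0, -0.006, -0.168, 0, 0, 0, -0.007, -0.185, 0, 0, 0, -0.0075, -0.195, 0, 0, 0, -0.0078, -0.203, 0, 0, 0, -0.008, -0.208, 0, 0, 0, -0.008, -0.208, 0, 0, 0])

```text
clock: 30.12
tcp_pos: [0.5773, 0.1299, 0.1136]
orientation: [0.002, 0.022, 1.0, -0.0]
wrist_force: [-2.2, -2.6, 8.1]
finger_gap: 0.0136
grip_force: 43.4
```

>>> move_arm(moves=[0, -0.003, 0, 0, 0, 0, -0.006, 0, 0, 0, 0, -0.008, 0, 0, 0, 0, -0.008, 0, 0, 0])

```text
clock: 30.45
tcp_pos: [0.5772, 0.1274, 0.1136]
orientation: [0.002, 0.02, 1.0, 0.004]
wrist_force: [-0.6, 15.5, 6.8]
finger_gap: 0.0133
grip_force: 43.1
```

>>> move_arm(moves=[0, 0.004, 0, 0, 0, 0, 0.0055, 0, 0, 0, 0, 0.0055, 0, 0, 0.05, 0, 0.0055, 0, 0, 0.05, 0, 0.0055, 0, 0, 0.05, 0, 0.0055, 0.03, 0, 0.05, 0, 0.0055, 0.07, 0, 0.05, 0.01, -0.02, 0.09, -0.12, 0.05, 0.025, -0.055, 0.09, -0.24, 0.05, 0.04, -0.09, 0.09, -0.36, 0.05, 0.055, -0.13, 0.09, -0.48, 0.05, 0.07, -0.165, 0.09, -0.6, 0.05])

```text
clock: 31.45
tcp_pos: [0.6465, -0.0441, 0.2017]
orientation: [0.0, 0.319, 0.948, 0.0]
wrist_force: [1.2, 0.7, 0.4]
finger_gap: 0.0495
grip_force: 0.0
```

Run:
```python
from h import *
s=env.get_state(); print(s["tcp_pos"],s["orientation"],s["wrist_force"],s["clock"])
shot("top","g",3.6,(0,165,220,275))
```

```text
[ 0.64654075 -0.04409981  0.20166549] [1.64621531e-04 3.19109054e-01 9.47717988e-01 4.87513597e-06] [1.249812   0.66773673 0.39451774] 31.45
```

View pics/g.png

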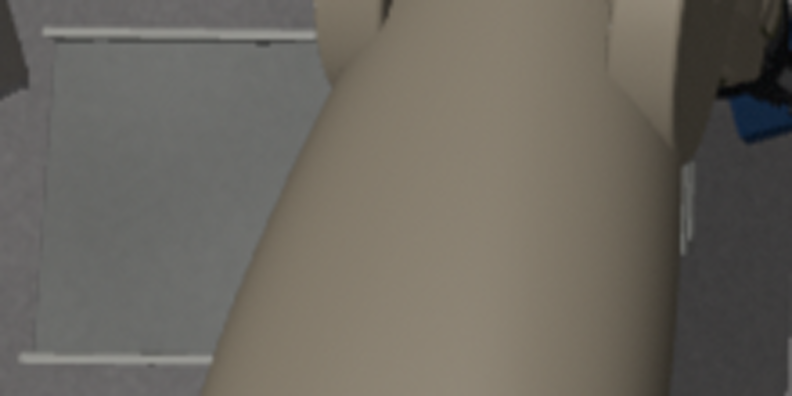

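The arm hides the chamber here, so I will check the shut window when it is clear. Next is the pin.

>>> move_arm(moves=[0.0085, -0.0065, 0, -0.12, 0.05, 0.0085, -0.0065, 0, -0.24, 0.05, 0.0085, -0.0065, 0, -0.36, 0.05, 0.0085, -0.0065, 0, -0.48, 0.05, 0.0085, -0.0065, 0, -0.6, 0.05, 0.0085, -0.0065, -0.02, -0.72, 0.05, 0.0085, -0.0065, -0.04, -0.84, 0.05, 0.0085, -0.0065, -0.06, -0.93, 0.05, 0.0085, -0.0065, -0.06, -0.93, 0.05, 0.0085, -0.0065, -0.06, -0.93, 0.05])

```text
clock: 32.33
tcp_pos: [0.6534, -0.0485, 0.1402]
orientation: [-0.001, 0.707, 0.707, -0.001]
wrist_force: [0.3, -0.7, 0.5]
finger_gap: 0.05
grip_force: 0.0
```

>>> move_arm(moves=[0, 0, -0.03, 0, 0.05, 0, 0, -0.05, 0, 0.05, 0, 0, -0.058, 0, 0.05, 0, 0, -0.058, 0, 0.05, 0, 0, -0.058, 0, 0.0, 0, 0, -0.058, 0, 0.0, 0, 0, -0.058, 0, 0.0, 0, 0, -0.058, 0, 0.0, 0, 0, -0.058, 0, 0.0], newtons=20)

```text
clock: 33.08
tcp_pos: [0.6561, -0.049, 0.0857]
orientation: [0.002, 0.708, 0.706, 0.001]
wrist_force: [-0.5, 1.1, 6.2]
finger_gap: 0.0212
grip_force: 22.9
```

>>> move_arm(moves=[0, 0, 0, 0, 0.06, 0, 0, 0, 0, 0.06, 0, 0, 0, 0, 0.06, 0, 0, 0, 0.12, 0.06, 0, 0, 0, 0.24, 0.06, 0, 0, 0, 0.36, 0.06, 0, 0, 0, 0.48, 0.06, 0, 0, 0, 0.6, 0.06, 0, 0, 0, 0.72, 0.06, 0, 0, 0, 0.84, 0.06, 0, 0, 0, 0.96, 0.06, 0, 0, 0, 1.08, 0.06])

```text
clock: 34.08
tcp_pos: [0.6543, -0.0487, 0.0831]
orientation: [-0.0, 0.242, 0.97, 0.0]
wrist_force: [-0.1, -0.1, 0.1]
finger_gap: 0.06
grip_force: 0.0
```

>>> move_arm(moves=[0, 0, 0, 0.12, 0.06, 0, 0, 0, 0.24, 0.06, 0, 0, 0, 0.36, 0.06, 0, 0, 0, 0.45, 0.06, 0, 0, 0, 0.45, 0.06, 0, 0, 0, 0.45, 0, 0, 0, 0, 0.45, 0, 0, 0, 0, 0.45, 0, 0, 0, 0, 0.45, 0, 0, 0, 0, 0.45, 0], newtons=40)

```text
clock: 34.92
tcp_pos: [0.6547, -0.0488, 0.0836]
orientation: [0.0, 0.022, 1.0, 0.0]
wrist_force: [-0.3, 0.4, -0.1]
finger_gap: 0.0213
grip_force: 39.1
```

Run:
```python
from h import *
s=env.get_state(); print(s["tcp_pos"],s["orientation"],s["wrist_force"],s["clock"],s["finger_gap"])
c=shot("side","i",3.6,(70,80,290,230))
for p in ([.6561,-.0495,.106],[.6561,-.0495,.062]): print(((proj(c,p)-[[70,80]]+.5)*3.6-.5).round(0))
```

```text
[ 0.65474432 -0.04875888  0.08360764] [1.05099517e-04 2.22199914e-02 9.99753100e-01 3.25699096e-06] [-0.32291818  0.40202538 -0.0805742 ] 34.9167 0.021274536984735744
[[630. 283.]]
[[632. 331.]]
```

View pics/i.png

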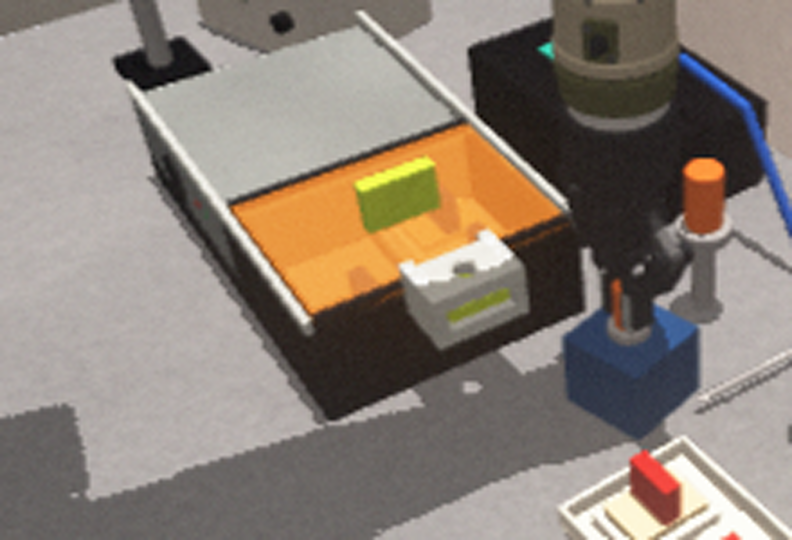

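The window is shut. Light falls through fork, lug and lower plate onto the table at (471,387), so the holes line up. The pin is gripped at (632,300). I lift it and carry it over the fork.

>>> move_arm(moves=[0, 0, 0.02, 0, 0, 0, 0, 0.05, 0, 0, 0, 0, 0.085, 0, 0, 0, 0, 0.118, 0, 0, -0.02, 0.015, 0.118, 0, 0, -0.04, 0.035, 0.118, 0, 0, -0.06, 0.055, 0.118, 0, 0, -0.075, 0.07, 0.118, 0, 0, -0.0837, 0.0761, 0.118, 0, 0, -0.0837, 0.0761, 0.118, 0, 0, -0.0837, 0.0761, 0.118, 0, 0, -0.0837, 0.0761, 0.118, 0, 0])

```text
clock: 35.97
tcp_pos: [0.5719, 0.0267, 0.2016]
orientation: [0.001, 0.022, 1.0, -0.0]
wrist_force: [0.1, 0.1, -1.2]
finger_gap: 0.0208
grip_force: 40.0
```

Run:
```python
from h import *
s=env.get_state(); t=s["tcp_pos"];print(t,s["orientation"],s["wrist_force"],s["clock"],s["finger_gap"])
c=shot("side","j",6,(140,90,250,180))
f=lambda p:((proj(c,p)-[[140,90]]+.5)*6-.5).round(0)
print("fork hole",f([.571,.0273,.113]),"pin tip at tcp",f([t[0],t[1],t[2]-.0736]),"collar bottom",f([t[0],t[1],t[2]-.0216]))
```

```text
[0.57194173 0.02666451 0.20158562] [ 5.17517963e-04  2.22298041e-02  9.99752743e-01 -1.42009207e-04] [ 0.09021868  0.11672074 -1.23879464] 35.9667 0.020804753571672024
fork hole [[357. 385.]] pin tip at tcp [[355. 356.]] collar bottom [[340. 252.]]
```

View pics/j.png

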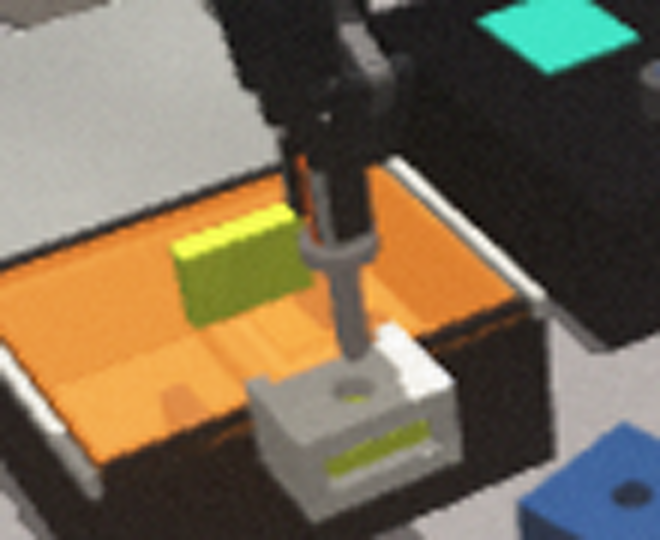

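Run:
```python
from h import *
c=cam("side"); g=lambda u,v:((u+.5)/6-.5+140,(v+.5)/6-.5+90)
s=env.get_state()["tcp_pos"]; print(s)
for uv in((353,389),(353,391),(355,388)): print("hole",atz(c,g(*uv),.113).round(4))
# tip lowest end: bottom centre of tapered tip
for uv in((356,358),(356,355)): print("tip",atz(c,g(*uv),s[2]-.0736).round(4))
# fork upper-plate top corners: front (-y) edge left & right, in crop
for uv in((296,446),(462,383),(250,385)): print("corner",atz(c,g(*uv),.113).round(4))
```

```text
[0.57191062 0.02647853 0.20133408]
hole [0.5682 0.0257 0.113 ]
hole [0.5676 0.0246 0.113 ]
hole [0.5692 0.0258 0.113 ]
tip [0.5716 0.0256 0.1277]
tip [0.5726 0.0274 0.1277]
corner [0.5312 0.0077 0.113 ]
corner [0.6066 0.0015 0.113 ]
corner [0.5352 0.0542 0.113 ]
```

>>> move_arm(moves=[-0.0018, 0.0003, 0, 0, 0, -0.0018, 0.0003, -0.006, 0, 0, -0.0018, 0.0003, -0.012, 0, 0, -0.0018, 0.0003, -0.017, 0, 0, -0.0018, 0.0003, -0.021, 0, 0, -0.0018, 0.0003, -0.021, 0, 0])

```text
clock: 36.57
tcp_pos: [0.5684, 0.0277, 0.179]
orientation: [-0.001, 0.022, 1.0, 0.0]
wrist_force: [-0.2, -0.1, -0.8]
finger_gap: 0.0207
grip_force: 40.0
```

>>> move_arm(moves=[0.0005, 0, -0.005, 0, 0, 0.0005, 0, -0.01, 0, 0, 0.0005, 0, -0.014, 0, 0, 0.0005, 0, -0.018, 0, 0, 0.0005, 0, -0.018, 0, 0])

```text
clock: 36.98
tcp_pos: [0.5691, 0.0277, 0.1615]
orientation: [-0.001, 0.022, 1.0, 0.0]
wrist_force: [-1.3, -0.0, -1.3]
finger_gap: 0.0212
grip_force: 40.0
```

Tip is at 0.088 and lateral forces are tiny, so I keep going.

>>> move_arm(moves=[0.0005, 0, -0.005, 0, 0, 0.0005, 0, -0.01, 0, 0, 0.0005, 0, -0.014, 0, 0, 0.0005, 0, -0.018, 0, 0, 0.0005, 0, -0.021, 0, 0, 0.0005, 0, -0.023, 0, 0, 0.0005, 0, -0.023, 0, 0])

```text
clock: 37.57
tcp_pos: [0.5699, 0.0277, 0.139]
orientation: [-0.0, 0.022, 1.0, 0.0]
wrist_force: [0.7, -0.1, -1.0]
finger_gap: 0.0209
grip_force: 40.0
```

>>> move_arm(moves=[0, 0, -0.002, 0, 0, 0, 0, -0.004, 0, 0, 0, 0, -0.006, 0, 0, 0, 0, -0.007, 0, 0, 0, 0, -0.007, 0, 0])

```text
clock: 37.98
tcp_pos: [0.5703, 0.0276, 0.1345]
orientation: [0.001, 0.022, 1.0, -0.0]
wrist_force: [-4.9, 0.5, 10.8]
finger_gap: 0.0209
grip_force: 41.5
```

Contact is felt at the expected seat height. I release, lift and move clear.

>>> move_arm(moves=[0, 0, -0.005, 0, 0, 0, 0, -0.005, 0, 0.05, 0, 0, -0.004, 0, 0.05, 0, 0, -0.004, 0, 0.05, 0, 0, 0.02, 0, 0.05, 0, 0, 0.06, 0, 0.05, 0, 0, 0.1, 0, 0.05, -0.02, -0.035, 0.1, 0, 0.05, -0.04, -0.07, 0.1, 0, 0.05, -0.06, -0.105, 0.1, 0, 0.05, -0.08, -0.14, 0.1, 0, 0.05, -0.1, -0.175, 0.1, 0, 0.05])

```text
clock: 38.98
tcp_pos: [0.4692, -0.1484, 0.2323]
orientation: [0.0, 0.021, 1.0, 0.0]
wrist_force: [0.4, 0.0, -0.0]
finger_gap: 0.0498
grip_force: 0.0
```

>>> move_arm(moves=[-0.01, -0.035, 0, 0, 0.05, -0.02, -0.07, 0, 0, 0.05, -0.03, -0.105, 0, 0, 0.05, -0.03, -0.14, 0, 0, 0.05, -0.03, -0.17, 0, 0, 0.05, -0.03, -0.17, 0, 0, 0.05])

```text
clock: 39.48
tcp_pos: [0.44, -0.3228, 0.2317]
orientation: [0.0, 0.024, 1.0, -0.001]
wrist_force: [1.2, 0.6, 0.9]
finger_gap: 0.0496
grip_force: 0.0
```

Run:
```python
from h import *
s=env.get_state(); print(s["tcp_pos"],s["wrist_force"],s["clock"])
shot("side","k",1.56)
shot("top","l",1.56)
```

```text
[ 0.4399985  -0.32282476  0.23172227] [1.16196119 0.63116099 0.85301872] 39.4833
```

View pics/k.png

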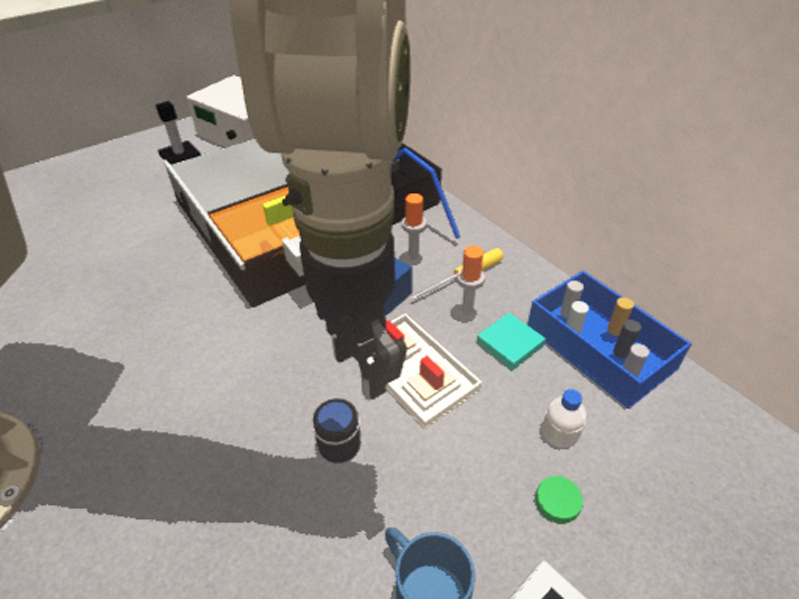

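View pics/l.png

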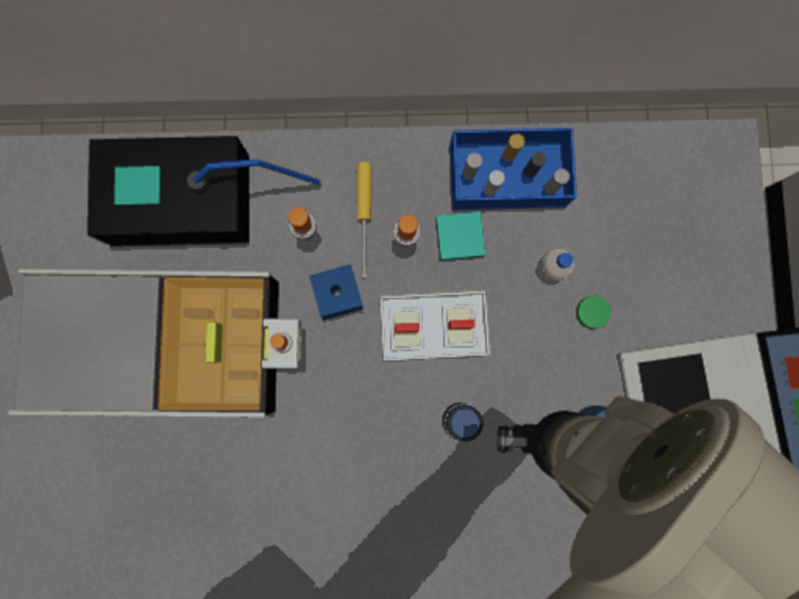

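The final views show both used cartridges flat in the tray at (407,328) and (461,326), and three fresh grips under the shut window. The pin stands in the fork at (280,342) with the parking block empty, and the bystanders have not moved.

```bash
python3 -c "
from workcell import env
print(env.hand_in())"
```

```text
the job is handed in; nothing more can be done
None
```

I handed the job in at about 39 s: both used cartridges lie flat in the return tray, all three fresh ones stand in their own bays (0, 2 and 3), the window is shut, and the interlock pin is seated on the fork; the hand-in gave no verdict.

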